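Seat the die plate on its locating pin

ROBOT

A 7-joint arm with a two-finger parallel gripper is mounted at the origin on a cart in front of the work surface, level with it; the furniture and walls round the work are solid. World frame = base frame: x ahead of the robot, y to its left, z up, the work surface at z = 0. Lengths are in m, angles in rad, forces in N, time in s.
With the tool pointing down it reaches from about 0.425 to 0.975 m from the base axis. Payload 16.7 kg.
Tool frame: the origin (TCP) lies on the centre line of the jaws, within the pads' length; the fingertips stand 25 mm ahead of it and the grasp point (between the pads) lies 6 mm ahead of it (nose_length is the distance from the TCP to the fingertips, in m); z points along the fingers, y is the direction in which the jaws open and shut (so a half turn about z gives the same grasp; the last joint's range is limited). The gripper opens to 85 mm and grips with 20 to 120 N. Pads are 22 mm wide; open, the fingers measure 114 mm over their backs; the gripper's body (76 mm by 85 mm) begins 54 mm behind the grasp point. The pads swing forward as they close: fully open they stand 13 mm farther back than shut.
Start: joints at [-1.315, 0.426, 0.074, 1.606, -0.034, 1.111, -0.067], TCP at [0.266, 0.62, 0.232] pointing down, gripper open.
Joint ranges: [-2.85, 2.85], [-0.5, 2.14], [-1.23, 1.37], [0.21, 2.46], [-1.02, 4.16], [0.16, 2.05], [-2.73, 2.73]. Speed limits (rad/s): [1.89, 1.89, 2.39, 2.39, 3.01, 3.01, 3.01].

INTERFACE

Orientations are given as [roll, pitch, yaw] about the fixed x, y, z axes, in that order (R = Rz(yaw) Ry(pitch) Rx(roll)).
In Python, from cell import movep, move_straight, move_joints, grip, hold, inverse_kinematics, grab_frame, get_calibration, Unreachable, job_done, cut_out, landmark_of, current_clock, current_joint_positions, current_joint_vel, current_effort, current_ee_pos, current_ee_rot, current_ft_force, current_ft_torque, current_width, nose_length gives the robot as it stands. Calls block until the motion is done:
- movep(position, orientation): joint-space move of the TCP to a pose.
- move_straight(position, rotation=None, max_speed=0.15, until_force=None): straight line of the TCP; rotation=None keeps the orientation; max_speed is the mean speed in m/s. With until_force (N) it stops when the force on the tool has changed by that much, and returns True; else False.
- move_joints(angles): joint-space move.
- grip(opening, grasp_force=None): finger opening in m; grasp_force is the grip in N (None keeps the last); returns when the fingers have stopped.
- hold(seconds).
- inverse_kinematics(position, orientation): joint angles nearest the present ones, or None.
- grab_frame(name): name is "scene" or "top" or "wrist"; returns the picture (384x512x3 uint8, red, green, blue); there is no depth.
- get_calibration(name): a dict with "camera_matrix" (3x3 intrinsics, pixels), "world_to_cam" (4x4, takes a point from world to camera coordinates). Camera axes: x right, y down, z forward; pixel columns grow to the right and rows downward; lengths in m; the calibration is good to about 2 mm. The wrist camera is an equidistant fisheye: a pixel r from the principal point sees the ray r / f radians off the axis. A picture is of the moment at which its call begins: read the wrist's pose just before it. get_calibration takes no time and is no camera call; for the wrist camera it gives the pose at the moment of the call.
A pose or a line that the arm cannot do raises Unreachable and nothing moves.
- job_done(): hands the job in, once; it reports no verdict.
Trained networks look in the newest picture that a camera, given by its name, has taken for a name from the list of things; names that differ only in an ending like _2 or _b are one class to them, and where a whole thing is asked for, a point or a joint stands for the part that bears it (a point fixed in the world has none). Each returns a list of dicts, best first, with "p" (0 to 1); they miss things now and then, are a little off and sometimes report something else, mostly with a low value. They report only what shows in the picture. A call takes as long as a camera call. They do not tell look-alikes from the thing itself.
- cut_out(target, camera): "pixels" (384x512 bool, what is visible of it) and "xy" ([column, row] in pixels, amid what is visible of it).
- landmark_of(target, camera): "xy" ([column, row] in pixels: a listed point, or the origin of a listed thing).
Readings, each from a call of its own:
- current_clock(): time.
- current_joint_positions(): joint angles.
- current_joint_vel(): joint speeds.
- current_effort(): joint torques, N m.
- current_ee_pos(): TCP position.
- current_ee_rot(): TCP orientation.
- current_ft_force(): force on the tool from outside, world axes, zero at the start.
- current_ft_torque(): the same for the moment, N m.
- current_width(): finger opening in m.
Only numpy, scipy, OpenCV 4.12 (cv2) and the standard library are available. Lean on these libraries where they do the work, as an engineer would, in place of code of your own. Each camera call takes 0.05 s, during which the arm holds its last target. There are 200 camera calls.

TASK

The round die plate of the biscuit press is sitting too high on its mount, because its rim rests on the locating pin. Using fingertips only, gently push the plate round by its stud until the notch in its rim is over the pin, then press the plate gently down until it is fully home on its seat, and leave it there. Do not pinch or lift the plate or its stud, and leave the loose things standing around it where they are.

Things in the scene. Friction and masses are not known exactly. Their poses are not given: they have to be found in the camera images.
- die_mount: fixed grey round mount on the table: flange 150 mm across and 12 mm high, on it a seat 100 mm across whose top is 24 mm above the table. Origin at the centre of its underside, on the table, z up. Own +x points to the locating pin; just outside the pin a grey block-shaped ear, 26 mm wide, 20 mm high, reaches out to 94 mm from the centre. The mount's place and yaw vary.
- pin_tip (a point): top of the upright steel locating pin of the mount, 65 mm from the mount's axis and 34 mm above the table. The pin is 12 mm across with a conical tip (6 mm across at the very top, 4 mm high); half of it shows outside the plate's rim. The pin does not move.
- die_plate: bare aluminium disc 130 mm across, 8 mm thick, level and captive on the mount's spindle: it only turns and goes up and down. Origin at the centre of its underside, z up, own +x to its rim notch (18 mm wide, floor 55 mm from the axis). Underside 34 mm above the table at the start (on the pin's tip), 24 mm when seated. On top: four dark flush star-shaped ports (mere marks), a low hub, the stud.
- plate_notch (a point): point in the plate's notch, at the level of the plate's underside, 65 mm from the axis; it must come over the pin. Its horizontal play about the pin is 3 mm either way, and the pin's conical tip draws in about 2 mm more when the plate is pressed.
- turning_stud: upright round stud with a plain grey rubber sleeve, fixed to the plate, 14 mm across (foot collar 18 mm across, 3 mm high), 18 mm tall; origin at the centre of its foot on the plate's top, 42 mm from the axis, on the side opposite the notch. Pushed sideways along the rim with about 1 to 2 N it turns the plate, which stops where it is left; it must not bear more than 30 N from the fingers, so meet it slowly.
- hub_top (a point): centre of the top of the plate's low hub, on the plate's axis, 13 mm above the plate's underside (47 mm above the table at the start, 37 mm when seated). The hub is 34 mm across on top, 5 mm high: the place to press.
- die_turn (a joint): angle of the plate on the mount in rad, growing counter-clockwise seen from above. 0 or a full turn (6.283): the notch is over the pin. It turns freely in both directions, past the pin too while the plate is up. Starts anywhere from 1.0 to 5.28, so the shorter way may be either one.
- die_press (a joint): how far the plate has gone down in m: 0 as it rests on the pin's tip, 0.010 fully seated (a hard stop), negative if lifted. The spindle fits stiffly: the plate does not drop by itself, 2 to 3 N down moves it once the notch is over the pin, and it stays where it is left. Out of line the pin stops it.
- spare_nozzle: bystander: loose white plastic nozzle, 48 mm across, 52 mm high, standing on its wide end near the mount. Origin at the centre of its underside.
- piping_nozzle: bystander: loose steel piping nozzle, 36 mm across, 46 mm high, standing on its wide end near the mount. Origin at the centre of its underside.
- ring_cutter: bystander: loose round steel cutter, 40 mm across, 35 mm high, standing near the mount. Origin at the centre of its underside.
- spanner: bystander: loose spanner, 193 mm long, 34 mm wide, 6 mm thick, lying on the table to the left. Origin at the centre of its underside.
Things that resemble listed ones, but are neither listed nor needed, are in the scene too. Of the things that look like the die_mount, the larger one is meant.

How it is judged:
At the end, for the whole second after the job is handed in: The plate is down on its seat (at least 8.2 of the 10 mm), its notch around the pin (notch point within 6 mm of the pin horizontally), at rest (value of joint die_press above 0.0082 m and horizontal distance between plate_notch and pin_tip below 0.006 m and velocity of joint die_turn between -0.05 and 0.05 rad/s); the robot touches nothing.
It fails at once if the plate is lifted on its spindle (more than 4 mm above its start) (value of joint die_press below -0.004 m).
It fails at once if the stud is pinched or shoved hard (more than 30 N from the fingers) (contact force between the fingers and turning_stud above 30 N).
It fails at once if the plate is pressed with more than 40 N (contact force between the fingers and die_plate above 40 N).
It fails at once if a loose bystander (spare nozzle, piping nozzle, ring cutter or spanner) is moved more than 20 mm (distance of any of spare_nozzle, piping_nozzle, ring_cutter, spanner from where it was at the start of the episode above 0.02 m).
It also fails if it takes over 45 s, if anything falls off the work surface, if the arm or the gripper's body presses on something with over 40 N, if the wrist force passes 120 N, or if a joint passes its speed limit or range.

## Working session

There is one attempt and no reset: what is moved stays moved. The work goes in short steps, each a Python script; the robot and the scene stay as the last script left them, time stands still between calls to the robot, and variables do not carry over. Pictures are saved under pics/ and viewed, about 8 in all and at most 12, crops included, and the job is handed in when it is done.

```bash
ls; mkdir -p pics
cat > h.py <<'E'
import numpy as np, cv2
from cell import *
def snap(cam,fn=None):
    cal=get_calibration(cam); im=grab_frame(cam)
    if fn: cv2.imwrite('pics/'+fn,cv2.cvtColor(im,cv2.COLOR_RGB2BGR))
    return im,cal
def ray(cal,uv,fish=False):
    K=np.array(cal["camera_matrix"]);T=np.array(cal["world_to_cam"])
    x=(uv[0]-K[0,2])/K[0,0];y=(uv[1]-K[1,2])/K[1,1]
    if fish:
        r=np.hypot(x,y); d=np.array([np.sin(r)*x/max(r,1e-9),np.sin(r)*y/max(r,1e-9),np.cos(r)])
    else: d=np.array([x,y,1.])
    R=T[:3,:3]; return -R.T@T[:3,3], R.T@d
def at_z(cal,uv,z,fish=False):
    c,d=ray(cal,uv,fish); return c+d*(z-c[2])/d[2]
Z=dict(die_mount=0,pin_tip=.034,die_plate=.034,plate_notch=.034,turning_stud=.042,hub_top=.047,spare_nozzle=0,piping_nozzle=0,ring_cutter=0,spanner=0)
E
python3 - <<'E'
from h import *
for cam in("top","scene"):
    im,cal=snap(cam,cam+'0.png'); print(cam,at_z(cal,(256,192),0))
    for n,z in Z.items():
        print(n,[(round(d['p'],2),np.round(d['xy']).astype(int).tolist(),np.round(at_z(cal,d['xy'],z)[:2],3).tolist()) for d in landmark_of(n,cam)[:3]])
print(current_clock(),current_ee_rot(),nose_length)
a=cv2.imread('pics/top0.png');b=cv2.imread('pics/scene0.png')
cv2.imwrite('pics/both.png',cv2.resize(np.hstack([a,b]),(800,300)))
E
```

```text
pics
top [0.57694873 0.0687871  0.        ]
die_mount [(0.74, [353, 237], [0.437, -0.232])]
pin_tip [(0.92, [259, 191], [0.577, 0.059]), (0.9, [343, 229], [0.461, -0.194])]
die_plate [(0.88, [277, 202], [0.543, 0.005]), (0.65, [353, 240], [0.429, -0.223])]
plate_notch [(0.61, [285, 225], [0.474, -0.02]), (0.58, [344, 229], [0.462, -0.198])]
turning_stud [(0.55, [270, 191], [0.575, 0.027])]
hub_top [(0.88, [353, 241], [0.427, -0.222]), (0.86, [272, 206], [0.532, 0.021])]
spare_nozzle [(0.55, [242, 233], [0.45, 0.112])]
piping_nozzle [(0.63, [313, 218], [0.496, -0.108])]
ring_cutter [(0.55, [289, 168], [0.653, -0.034])]
spanner [(0.69, [161, 208], [0.528, 0.368])]
scene [0.65947344 0.16797637 0.        ]
die_mount [(0.72, [294, 310], [0.426, -0.226]), (0.71, [263, 231], [0.549, 0.014])]
pin_tip [(0.91, [261, 210], [0.584, 0.058]), (0.65, [302, 286], [0.468, -0.208])]
die_plate [(0.92, [260, 225], [0.534, 0.012]), (0.92, [300, 303], [0.43, -0.237]), (0.24, [265, 212], [0.584, 0.042])]
plate_notch [(0.91, [297, 288], [0.456, -0.205]), (0.56, [251, 239], [0.483, -0.013])]
turning_stud [(0.46, [301, 314], [0.407, -0.261]), (0.39, [268, 213], [0.581, 0.026])]
hub_top [(0.69, [299, 303], [0.422, -0.241]), (0.68, [262, 222], [0.538, 0.007])]
spare_nozzle [(0.67, [218, 228], [0.459, 0.11]), (0.61, [302, 225], [0.652, -0.043])]
piping_nozzle [(0.58, [280, 266], [0.496, -0.112])]
ring_cutter [(0.3, [260, 223], [0.568, 0.045])]
spanner [(0.5, [190, 182], [0.528, 0.363])]
1.1 [-3.14156458e+00 -1.78417956e-05  2.73575293e+00] 0.025
```

View pics/top0.png

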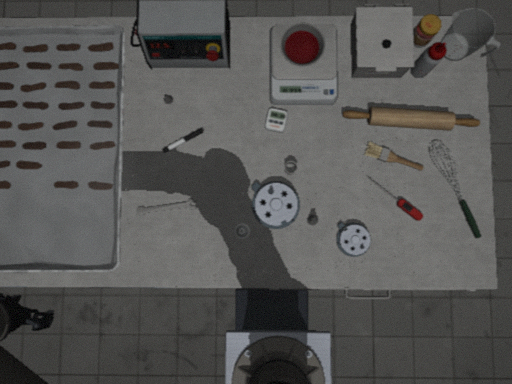

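The large mount is at about (276,204) and its look-alike is the smaller one at (353,240). The large one matches the description. The bystanders are the white nozzle at (242,231), the piping nozzle at (313,216), the ring cutter at (290,164) and the spanner at (165,207). Next I'll take a closer look with the wrist camera.

Run:
```python
from h import *
t=cv2.imread('pics/top0.png')[145:265,215:395]; 
movep([.50,.012,.24],[np.pi,0,np.pi/2*0+2.7356-0*np.pi])
print(current_clock(),current_ee_pos(),current_ee_rot())
im,cal=snap("wrist",'w0.png'); print(ray(cal,(256,192),True))
for n,z in Z.items():
    print(n,[(round(d['p'],2),np.round(d['xy']).astype(int).tolist(),np.round(at_z(cal,d['xy'],z,True)[:2],3).tolist()) for d in landmark_of(n,"wrist")[:3]])
w=cv2.imread('pics/w0.png')
a=cv2.resize(t,(540,360));
cv2.imwrite('pics/v0.png',cv2.resize(np.hstack([cv2.resize(t,(576,384)),w]),(800,282)))
```

```text
3.425 [0.50017333 0.01285165 0.239956  ] [-3.14151816e+00 -1.45171197e-06  2.73685389e+00]
(array([0.4320198 , 0.04183628, 0.3826306 ]), array([ 0.26660001, -0.12353485, -0.95585751]))
die_mount [(0.94, [90, 186], [0.432, -0.234])]
pin_tip [(0.97, [104, 202], [0.461, -0.201]), (0.66, [315, 211], [0.581, 0.055])]
die_plate [(0.85, [83, 191], [0.433, -0.224]), (0.7, [267, 196], [0.539, 0.007])]
plate_notch [(0.72, [227, 161], [0.48, -0.02]), (0.64, [107, 201], [0.462, -0.195])]
turning_stud [(0.57, [290, 218], [0.575, 0.023]), (0.54, [316, 98], [0.451, 0.105])]
hub_top [(0.97, [78, 194], [0.432, -0.225]), (0.7, [268, 198], [0.538, 0.009]), (0.31, [268, 198], [0.538, 0.008])]
spare_nozzle [(0.67, [317, 100], [0.456, 0.112]), (0.15, [468, 98], [0.528, 0.346])]
piping_nozzle [(0.67, [177, 187], [0.489, -0.105]), (0.31, [290, 216], [0.59, 0.022])]
ring_cutter [(0.71, [268, 265], [0.65, -0.036])]
spanner [(0.94, [466, 99], [0.529, 0.34])]
```

View pics/v0.png

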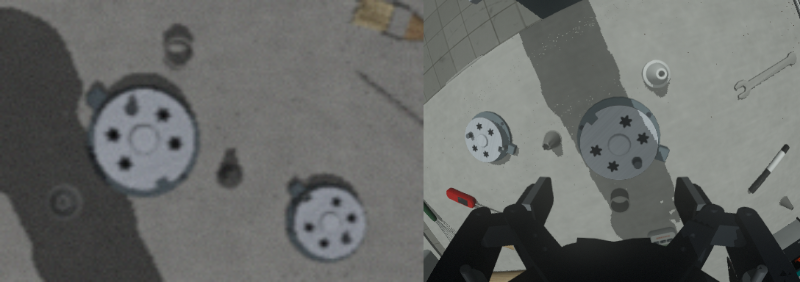

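The wrist picture agrees with the top view. The large plate is at about (267,196) in the raw image. The stud is at (290,218), the notch at (227,161) on the opposite side, and the pin and ear at (315,211). That puts the axis at about (.538,.008), the pin at about 48° and the stud at about 23°. Pushing clockwise by about 155° is the shorter way. I'll stop 12° short and look again.

```bash
cat >> h.py <<'E'
D=.018; R=.042
def pose(C,phi,tip,flip,d=D,s=-1):
    # stud angle phi; s=-1 clockwise push, +1 counter-clockwise
    t=s*np.array([-np.sin(phi),np.cos(phi)])
    p=np.array(C)+R*np.array([np.cos(phi),np.sin(phi)])-d*t
    yaw=phi-np.pi/2+flip*np.pi
    return [p[0],p[1],tip+.025],[np.pi,0,(yaw+np.pi)%(2*np.pi)-np.pi]
E
python3 - <<'E'
from h import *
C=(.538,.008)
for flip in(0,1):
    print(flip,[None if (q:=inverse_kinematics(*pose(C,np.radians(a),.05,flip))) is None else round(float(q[6]),2) for a in range(55,-146,-20)])
E
```

```text
0 [-1.5, -1.84, 2.71, 2.52, 2.72, 2.49, 2.2, 1.93, 1.61, 1.26, 0.91]
1 [1.08, 0.78, 0.48, 0.2, -0.06, -0.33, -0.61, -0.89, -1.18, -1.34, -1.7]
```

Run:
```python
from h import *
C=(.538,.008); r=np.radians
grip(0.0,20)
p,o=pose(C,r(55),.12,1); movep(p,o)
p,o=pose(C,r(55),.05,1); print(move_straight(p,o,.08,until_force=8),current_ee_pos(),current_width())
f0=np.array(current_ft_force()); mx=0
for a in list(range(50,10,-5))+list(range(10,-121,-10)):
    p,o=pose(C,r(a),.05,1)
    hit=move_straight(p,o,.02 if a>10 else .035,until_force=12)
    f=np.array(current_ft_force())-f0; mx=max(mx,np.linalg.norm(f))
    if hit: print("hit",a,f); break
print(current_clock(),mx,f,a)
p,o=pose(C,r(a+8),.05,1); move_straight(p,o,.05)
p[2]=.24; move_straight(p,o,.15)
# view from beside
movep([.47,.0,.22],[np.pi,0,2.7356]); 
im,cal=snap("wrist",'w1.png')
for n in("pin_tip","turning_stud","plate_notch","hub_top","die_plate"):
    print(n,[(round(d['p'],2),np.round(d['xy']).astype(int).tolist(),np.round(at_z(cal,d['xy'],Z[n],True)[:2],4).tolist()) for d in landmark_of(n,"wrist")[:3]])
print(current_clock())
im,cal=snap("top",'t1.png')
w=cv2.imread('pics/w1.png')
cv2.imwrite('pics/v1.png',cv2.resize(w[90:300,150:430],(800,600),interpolation=cv2.INTER_CUBIC))
```

```text
False [0.54762211 0.05269729 0.07532385] -0.0002780898788224065
14.2333 1.591766397448334 [ 0.6960831   0.32833627 -0.45330108] -120
pin_tip [(0.72, [116, 223], [0.4595, -0.198]), (0.58, [336, 232], [0.581, 0.0565])]
turning_stud [(0.74, [309, 241], [0.5736, 0.0221]), (0.61, [192, 211], [0.483, -0.0906]), (0.44, [74, 203], [0.4106, -0.2396])]
plate_notch [(0.88, [245, 180], [0.4756, -0.02]), (0.8, [120, 222], [0.4617, -0.1917])]
hub_top [(0.88, [288, 223], [0.5388, 0.0069]), (0.63, [87, 213], [0.43, -0.224]), (0.25, [280, 206], [0.5155, 0.0061])]
die_plate [(0.76, [285, 218], [0.537, 0.0057]), (0.75, [92, 210], [0.4297, -0.2239])]
18.35
```

View pics/v1.png

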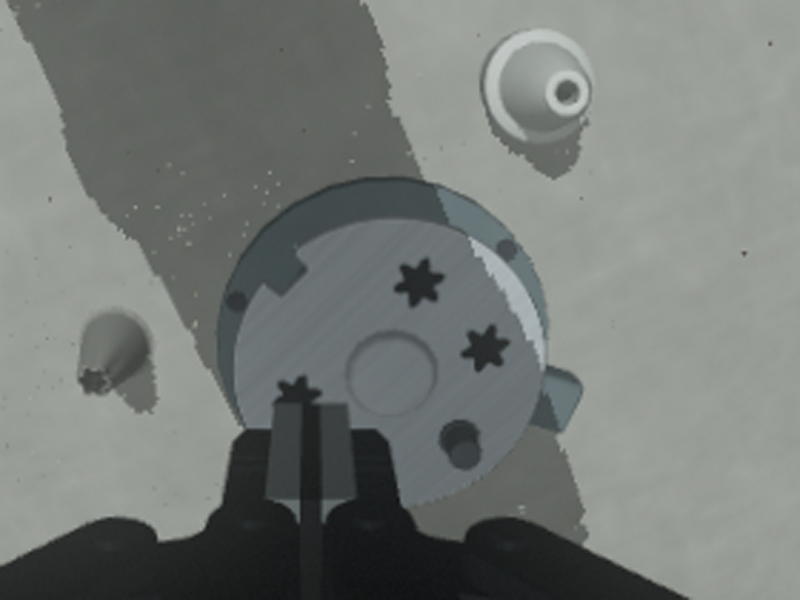

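The plate hasn't turned: the stud is still at about (309,241) in the raw image. The fingers must have passed over or around the stud. I'll find the true tip height by touching the plate gently, then watch the first few degrees of the push.

Run:
```python
from h import *
C=(.538,.0075); r=np.radians
p,o=pose(C,r(60),.065,1); movep(p,o)
p,o=pose(C,r(60),.038,1); print(move_straight(p,o,.03,until_force=3),current_ee_pos(),current_ft_force())
z=current_ee_pos()[2]
im,cal=snap("scene",'s2.png'); print(current_clock())
s=cv2.imread('pics/s2.png')[150:270,180:340]
im,cal=snap("wrist",'w2.png'); w=cv2.imread('pics/w2.png')[90:330,130:450]
cv2.imwrite('pics/v2.png',np.hstack([cv2.resize(s,(400,300),interpolation=3),cv2.resize(w,(400,300))]))
```

```text
False [0.54347953 0.05284006 0.06309119] [ 0.14367802  0.76855929 -0.15278999]
20.175
```

View pics/v2.png

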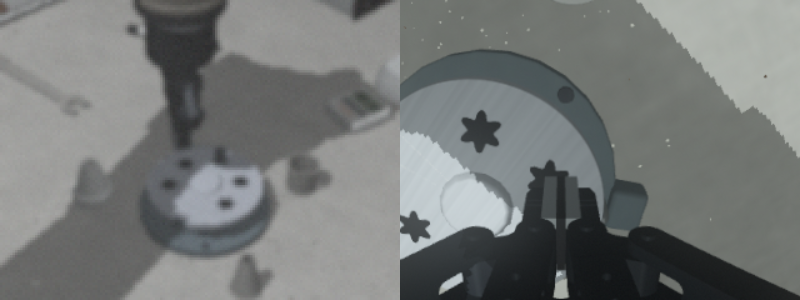

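There's no contact even with the TCP at z = .063, so the real fingertips are shorter than stated. I'll carry on down until they touch.

Run:
```python
from h import *
C=(.538,.0075); r=np.radians
import cell; print(cell.nose_length,current_width())
p,o=pose(C,r(60),.018,1); print(move_straight(p,o,.025,until_force=3),current_ee_pos(),current_ft_force(),current_clock())
```

```text
0.025 -0.00024214120188144298
False [0.54350803 0.05286119 0.04310991] [ 0.88947968  0.2862964  -0.19310218] 21.175
```

Run:
```python
from h import *
im,cal=snap("scene",'s3.png')
def proj(cal,X):
    K=np.array(cal["camera_matrix"]);T=np.array(cal["world_to_cam"]); x=T[:3,:3]@np.array(X)+T[:3,3]; x=K@x; return x[:2]/x[2]
e=np.array(current_ee_pos()); print(e,current_ee_rot())
print([proj(cal,e+[0,0,d]) for d in(0,-.025,.1)], proj(cal,[.538,.0075,.047]))
print([ (d['p'],d['xy'],at_z(cal,d['xy'],.047)) for d in landmark_of("hub_top","scene")])
s=cv2.imread('pics/s3.png')[150:270,180:340]
calt=get_calibration("top");im,_=snap("top",'t3.png'); t=cv2.imread('pics/t3.png')[150:270,200:360]
print([proj(calt,e+[0,0,d]) for d in(0,-.025,.1)])
cv2.imwrite('pics/v3.png',np.hstack([cv2.resize(x,(400,300),interpolation=cv2.INTER_CUBIC) for x in(s,t)]))
```

```text
[0.54353536 0.05288008 0.04313245] [3.14142513e+00 1.93394081e-04 2.61799560e+00]
[array([252.40525446, 214.22530111]), array([252.468928  , 220.70759811]), array([252.13018023, 186.22131848])] [261.59849223 221.99060896]
[(0.94, [297.8, 300.8], array([ 0.42397539, -0.23587045,  0.047     ]))]
[array([261.06271446, 201.73661004]), array([261.06145983, 202.26756686]), array([261.06826155, 199.38909376])]
```

View pics/v3.png

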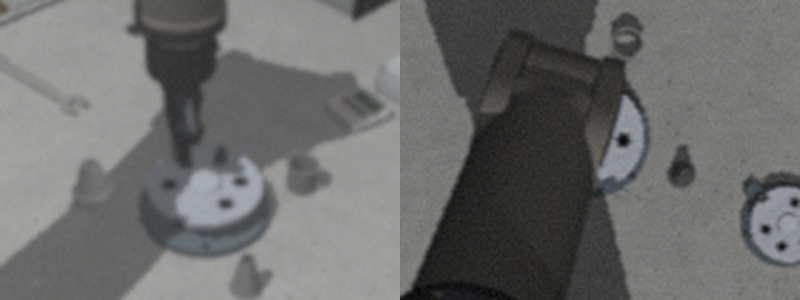

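In the scene view (left) the fingertip shows at about the projected TCP, crop (185,163) against (181,160). So the shut tips end close to the TCP, not 25 mm ahead of it. I'll keep lowering until they touch the plate and calibrate the nose length from that.

Run:
```python
from h import *
C=(.538,.0075); r=np.radians
p,o=pose(C,r(60),.0,1); p[2]=.020; f0=np.array(current_ft_force()); print(move_straight(p,o,.02,until_force=3),current_ee_pos(),np.array(current_ft_force())-f0,current_clock())
```

```text
True [0.5434778  0.05295502 0.04204775] [-0.12883903 -0.07952576  6.05649373] 21.6333
```

Contact came at TCP z = .042, which is the plate's top, so the nose is about 0 when shut. I'll redo the push at the right height.

```bash
sed -i 's/tip+.025/tip+.0/' h.py
python3 - <<'E'
from h import *
C=(.5385,.0072); r=np.radians
p,o=pose(C,r(60),.0495,1); move_straight(p,o,.06)
f0=np.array(current_ft_force()); mx=0
for a in [38,30,20,10,-5]+list(range(-20,-111,-15))+[-121]:
    p,o=pose(C,r(a),.0495,1)
    hit=move_straight(p,o,.05 if a in(38,) or a<=-5 else .03,until_force=12)
    f=np.array(current_ft_force())-f0; mx=max(mx,np.linalg.norm(f))
    if hit: print("hit",a,f); break
print(current_clock(),mx,f,a)
p,o=pose(C,r(a+8),.0495,1); move_straight(p,o,.08)
p[2]=.09; move_straight(p,o,.2)
movep([.47,.0,.22],[np.pi,0,2.7356])
im,cal=snap("wrist",'w4.png')
for n in("pin_tip","turning_stud","plate_notch","hub_top"):
    print(n,[(round(d['p'],2),np.round(d['xy']).astype(int).tolist(),np.round(at_z(cal,d['xy'],Z[n],True)[:2],4).tolist()) for d in landmark_of(n,"wrist")[:3]])
print(current_clock())
w=cv2.imread('pics/w4.png')
cv2.imwrite('pics/v4.png',cv2.resize(w[90:300,150:430],(800,600),interpolation=cv2.INTER_CUBIC))
E
```

```text
27.2417 1.6946912912522916 [0.2439817  0.27603242 0.611659  ] -121
pin_tip [(0.8, [118, 223], [0.461, -0.1961]), (0.56, [336, 234], [0.5835, 0.0564])]
turning_stud [(0.47, [250, 214], [0.5131, -0.0292]), (0.42, [73, 203], [0.4087, -0.241]), (0.42, [284, 221], [0.5362, 0.0037])]
plate_notch [(0.85, [337, 224], [0.5695, 0.0611]), (0.68, [122, 224], [0.4649, -0.1903])]
hub_top [(0.76, [287, 224], [0.5395, 0.006]), (0.64, [88, 215], [0.4321, -0.2235])]
30.1917
```

View pics/v4.png

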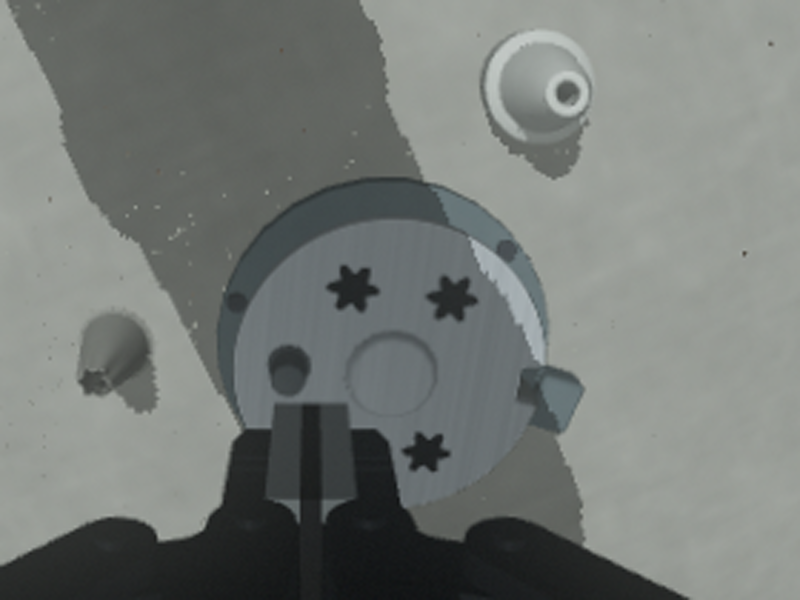

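The notch is now at crop (525,382), just short of the pin and ear at (545,395). The notch bearing is about 60°, against 49° for the pin. I'll make the final push of about 10°, then press.

Run:
```python
from h import *
C=(.5388,.0068); r=np.radians
p,o=pose(C,r(-108),.08,1); movep(p,o)
p,o=pose(C,r(-108),.0495,1); move_straight(p,o,.08,until_force=6)
f0=np.array(current_ft_force())
for a in(-120,-131):
    p,o=pose(C,r(a),.0495,1); print(move_straight(p,o,.03,until_force=12),np.array(current_ft_force())-f0)
p,o=pose(C,r(-124),.0495,1); move_straight(p,o,.08)
p[2]=.056; move_straight(p,o,.08)
move_straight([*C,.054],o,.08)
f0=np.array(current_ft_force())
hit=move_straight([*C,.033],o,.018,until_force=10)
print(hit,current_ee_pos(),np.array(current_ft_force())-f0,current_clock())
```

```text
False [-0.65915964  0.63066983 -0.53238229]
False [-0.8593436   0.69203015 -0.12771765]
True [0.53892011 0.00665351 0.03722385] [-2.18736816  2.03372342 12.64155452] 35.7917
```

The plate went down to z = .0372 and then met the hard stop, against .037 expected. I'll retract and check.

Run:
```python
from h import *
e=list(current_ee_pos()); e[2]=.12; move_straight(e,None,.15)
movep([.47,.0,.22],[np.pi,0,2.7356])
im,cal=snap("wrist",'w5.png')
for n,z in(("pin_tip",.034),("turning_stud",.032),("plate_notch",.024),("hub_top",.037)):
    print(n,[(round(d['p'],2),np.round(at_z(cal,d['xy'],z,True)[:2],4).tolist()) for d in landmark_of(n,"wrist")[:3]])
print(current_clock())
w=cv2.imread('pics/w5.png')
cv2.imwrite('pics/v5.png',cv2.resize(w[90:300,150:430],(800,600),interpolation=cv2.INTER_CUBIC))
```

```text
pin_tip [(0.8, [0.5804, 0.0548]), (0.57, [0.4599, -0.1946]), (0.47, [0.533, 0.0076])]
turning_stud [(0.75, [0.5135, -0.0249]), (0.44, [0.4073, -0.2525])]
plate_notch [(0.8, [0.5748, 0.0584]), (0.57, [0.4615, -0.1995])]
hub_top [(0.71, [0.4316, -0.2304]), (0.58, [0.5392, 0.0049])]
39.2667
```

View pics/v5.png

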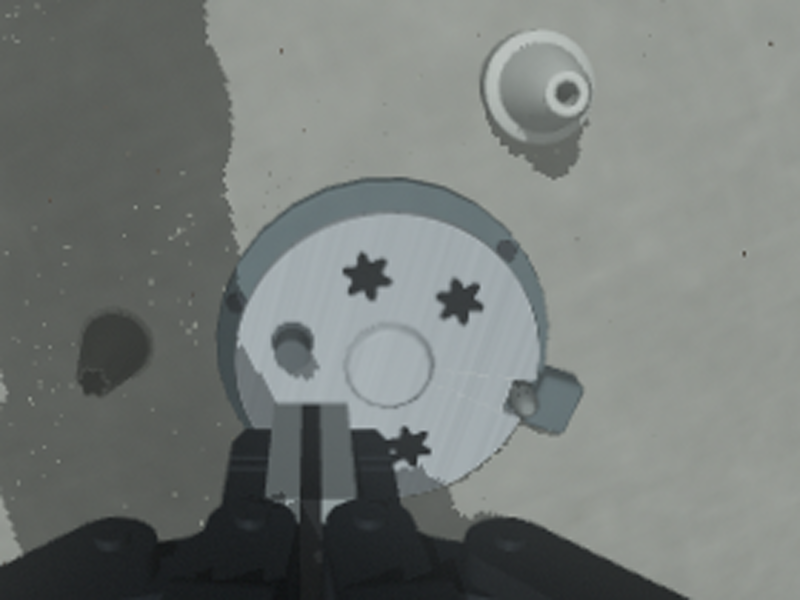

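The pin is inside the notch at crop (525,398), the plate is visibly lower, and nothing around it has moved. Handing in.

```bash
python3 -c "
from cell import *
job_done(); print(current_clock())"
```

```text
the job is handed in; nothing more can be done
the job is handed in; nothing more can be done
```

The plate is turned so its notch is over the pin, pressed down on its seat, and handed in. With the fingers shut, I pushed the stud clockwise about 155°, then pressed on the hub.

**Pressing:** The fingertips stopped at z = 37.2 mm, where 37 mm means fully seated. The press force at that point was about 13 N, and the force readings while pushing the stud stayed under 2 N.

**Last picture:** It shows the pin inside the notch, the two nozzles in view where they were, and the arm clear. The ring cutter and spanner were outside this crop, so I did not recheck them at the end.

**What disagreed:**
- **Tip length:** My first sweep passed over the stud. The shut fingertips ended about level with the TCP, not 25 mm ahead of it. I measured this by touching the plate at about 6 N and then corrected for it.
- **Notch reading:** The network put the notch 6.7 mm from the pin in the last picture, just over the 6 mm limit. I put that down to network error, because the plate could not have gone down fully with the notch out of line.

The clock read 39.3 s just before handing in, and no verdict was reported.

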